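# Swing the gauge over the red-marked specimen and lock it

## Robot

A 6-joint arm with a two-finger parallel gripper is mounted at the origin on the work surface. World frame = base frame: x ahead of the robot, y to its left, z up, the work surface at z = 0. Lengths are in mm, angles in rad, forces in N, time in s.
With the tool pointing down it reaches from about 225 to 725 mm from the base axis. Payload 3.1 kg.
Tool frame: the origin (TCP) lies midway between the tips of the shut fingers; the grasp point (between the pads) lies 19 mm behind it; z points along the fingers, y is the direction in which the jaws open and shut (so a half turn about z gives the same grasp; the last joint's range is limited). The gripper opens to 85 mm and grips with 20 to 120 N. Pads are 22 mm wide; open, the fingers measure 114 mm over their backs; the gripper's body (76 mm by 85 mm) begins 54 mm behind the grasp point. The pads swing forward as they close: fully open they stand 13 mm farther back than shut.
Start: joints at [-1.414, 0.048, 0.099, 1.622, 0, 1.443], TCP at [147.492, -503.849, 231.312] pointing down, gripper open.
Joint ranges: [-2.91, 2.91], [-0.99, 1.94], [-1.21, 1.42], [-2.12, 2.29], [-1.49, 1.47], [-3.14, 3.14]. Speed limits (rad/s): [2.79, 2.79, 3.14, 3.14, 3.14, 3.14].

## Interface

Orientations are given as a rotation vector (axis times angle).
In Python, from bench import sensors, imaging, finish_job gives the robot as it stands. The module is installed in compiled form; this text tells all that it offers.
- The arm moves only by the tool send_rows, never from a script. Its argument "steps" is a list of rows, each an object with "dr": the turn, a rotation vector about the tool's x, y, z in units of 2 pi rad (1.0 is 2 pi rad), a list of three; "linear": the shift along the tool's x, y, z in units of 0.15 m (1.0 is 0.15 m), a list of three; "claw": the opening, from 0 (shut) to 1 (fully open). A call has 1 to 20 rows; each row is the pose to reach, as a shift and turn from the pose measured when the call began, along the tool's axes at that moment, turning the shorter way round; what a row does not reach only later rows make up. A row lasts 1/10 s, in which the tool goes at most 50 mm and 8.59 degrees, less where a joint would pass 70% of its speed; a pose out of reach is approached as far as the arm can. A call with a number of a shift or a turn outside -1 to 1 is refused whole. A call with a gripper value outside its range is refused whole. The fingers move at their own pace and stop on an object; "squeeze" is the grip in N (left out, the last holds). Time passes only in rows, so rows that repeat a pose let the fingers close. It gives the time, the measured TCP pose, the force and the opening at its end, in the units of the state.
- sensors.sense(): the state, without advancing time (a new reading comes with each control period).
- imaging.snapshot(name): name is "scene" or "top"; returns the picture (420x560x3 uint8, red, green, blue); there is no depth.
- imaging.get_calibration(name): a dict with "fov_y" (degrees; the focal length in pixels is half the picture's height over the tangent of half this angle, whatever the lens; pixels are square), "cx", "cy" (the principal point, pixels), "dist_coeffs" ([k1, k2, p1, p2, k3] as OpenCV has them; the pictures are not rectified), "extrinsics" (4x4, takes a point from camera to world coordinates). Camera axes: x right, y up, looking along -z (the intrinsics and any distortion apply to the point x, -y, -z); pixel columns grow to the right and rows downward; lengths in mm; the calibration is good to about 2 mm. A picture is of the moment at which its call begins. get_calibration takes no time and is no camera call.
- finish_job(): hands the job in, once; it reports no verdict.
The state is a dict: "clock": time; "joints": joint angles; "joint_velocities": joint speeds; "effort": joint torques, N m; "ee_pos": TCP position; "eef_rot": TCP orientation; "force": force on the tool from outside, world axes, zero at the start; "wrist_torque": the same for the moment, N m; "opening": opening from 0.0 (shut) to 1.0 (fully open).
Only numpy, scipy, OpenCV 4.12 (cv2) and the standard library are available. Lean on these libraries where they do the work, as an engineer would, in place of code of your own. Each camera call takes 0.05 s, during which the arm holds its last target. There are 200 camera calls.

## Task

With a fingertip, push the blue gauge arm round its post until its probe hangs over the red spot on the marked wooden specimen, and let it rest there. Then push the orange clamp lever on top of the post clockwise (seen from above) all the way to its stop, leaving the probe over the red spot. Do not lift or shift the three wooden specimens, the marker pen or the jar.

Things in the scene. Friction and masses are not known exactly. Their poses are not given: they have to be found in the camera images.
- stand: Fixed gauge stand: a round aluminium bed plate (280 mm across, 25 mm thick) with an upright steel post of 28 mm diameter. Origin on the post's axis at bench level; z up; -x points from the post across the middle of the bed (the bed's centre is 100 mm from the post along -x).
- gauge_arm (a joint): Angle (rad) of the blue gauge arm about the post: 0 along the stand's -x, growing counter-clockwise seen from above, stops at -1.1 and 1.1. It stays where it is left; 2 to 3 N near its middle moves it. A level bar 16 mm wide and high, centre line 135 mm above the bench, free from 23 mm (hub) to 140 mm (gauge) from the post's axis.
- push_point (a point): Point on the arm's centre line, 100 mm from the post's axis and 135 mm above the bench: a good place to push sideways.
- probe_tip (a point): Lower tip of the gauge's brass probe, at the end of the arm, 150 mm from the post's axis and 80 mm above the bench, 10 mm above the specimens' tops. The gauge above it is an upright steel cylinder 20 mm across (black cap 22 mm) whose top is 163 mm above the bench.
- clamp_lever (a joint): Angle (rad) of the orange clamp lever on top of the post, growing clockwise seen from above, from 0 (open) to 1.5 (its stop, clamped). At 0 it points 0.9 rad counter-clockwise of the stand's +x, at 1.5 it points 0.6 rad clockwise of it, so always away from the bed. It stays where it is left; about 1.5 N near its end moves it.
- lever_tip (a point): Centre of the ball (20 mm across) at the end of the clamp lever, 72 mm from the post's axis and 164 mm above the bench. The lever's bar is level, 12 mm wide and high, its centre line also 164 mm up; the black hub at its root is 30 mm across, its top 172 mm up.
- red_spot (a point): Centre of the red ink spot (26 mm across) on top of the marked specimen, a loose 45 mm pine cube standing on the bed; 70 mm above the bench. The three specimens stand in any order about 150 mm from the post's axis, some 90 mm apart; there is room for a finger to pass over them while pushing the arm.
- blue_spot (a point): Centre of the blue ink spot on top of another loose 45 mm pine cube, 70 mm above the bench; leave it alone.
- black_spot (a point): Centre of the black ink spot on top of the third loose 45 mm pine cube, 70 mm above the bench; leave it alone.
- marker: Loose marker pen with a red cap lying on the bench, 130 mm long along its x, 16 mm thick; origin at the middle of its underside. Leave it alone.
- jar: Loose amber glass jar with a black lid on the bench beside the stand, 64 mm across and 85 mm high; origin at the centre of its underside. Leave it alone.
Mind the look-alikes: they are no part of the job. What is shaped like the part that bears red_spot but pink is not meant.

How it is judged:
By the outcome, as a careful person would: the job done as asked, in the order asked, and still so for the second after the job is handed in, with the robot touching nothing.
It also fails if it takes over 58 s, if anything falls off the work surface, if the arm or the gripper's body presses on something with over 40 N, if the wrist force passes 120 N, or if a joint passes its speed limit or range.

## Working session

There is one attempt and no reset: what is moved stays moved. The work goes in short steps, Python scripts to look and compute and a tool call to move; the robot and the scene stay as the last step left them, time stands still between calls to the robot, and variables do not carry over. Pictures are saved under pics/ and viewed, about 8 in all and at most 12, crops included, and the job is handed in when it is done.

Besides the shell and the picture viewer there is one more tool, called after "Request:" in YAML: its name, and indented under it one key for each argument. send_rows: Moves the arm, as the interface text tells. Shifts and turns lie within -1 to 1; 1 stands for 0.15 m of shift or 2 pi rad of turn. Its arguments: {"type":"object","properties":{"steps":{"type":"array"},"squeeze":{"type":"number"}},"required":["steps"]}

```bash
mkdir -p pics; cat > h.py <<'E'
import numpy as np, cv2
from bench import sensors, imaging
def snap(n,f=None):
    im=imaging.snapshot(n)
    if f: cv2.imwrite('pics/'+f,im[:,:,::-1])
    return im
def K(n):
    c=imaging.get_calibration(n); f=210/np.tan(np.radians(c['fov_y'])/2)
    return np.array([[f,0,c['cx']],[0,f,c['cy']],[0,0,1.]]),np.array(c['dist_coeffs'],float),np.array(c['extrinsics'],float)
def ray(n,uv,z):
    k,d,E=K(n); p=cv2.undistortPoints(np.array([[uv]],float),k,d)[0,0]
    v=E[:3,:3]@np.array([p[0],-p[1],-1]); o=E[:3,3]
    return o+v*(z-o[2])/v[2]
def proj(n,P):
    k,d,E=K(n); q=(np.atleast_2d(P)-E[:3,3])@E[:3,:3]; q=q*[1,-1,-1]
    return cv2.projectPoints(q,np.zeros(3),np.zeros(3),k,d)[0][:,0]
E
python3 - <<'E'
from h import *
a=snap('scene','s0.png');b=snap('top','t0.png')
s=sensors.sense();print(s['clock'],s['ee_pos'],s['eef_rot'],s['force'],s['opening'])
for n in('scene','top'):
    print(n,K(n)[2].round(2).tolist(), K(n)[0].round(1).tolist(),K(n)[1])
E
```

```text
0.1 [ 147.40857683 -503.31501888  230.22166918] [-3.10769038e+00 -4.45553996e-01  6.39534775e-05] [ 0.27151374 -0.42935097  0.0239104 ] 1.0016898859332906
scene [[0.77, -0.45, 0.45, 960.82], [0.64, 0.53, -0.57, -534.87], [0.02, 0.72, 0.69, 798.42], [0.0, 0.0, 0.0, 1.0]] [[387.3, 0.0, 283.8], [0.0, 387.3, 211.1], [0.0, 0.0, 1.0]] [-0.04550648  0.          0.          0.          0.        ]
top [[-0.02, 0.99, -0.11, 367.68], [-1.0, -0.02, 0.02, 63.78], [0.02, 0.11, 0.99, 1174.03], [0.0, 0.0, 0.0, 1.0]] [[450.8, 0.0, 283.1], [0.0, 450.8, 217.3], [0.0, 0.0, 1.0]] [-0.03056332  0.          0.          0.          0.        ]
```

View pics/s0.png

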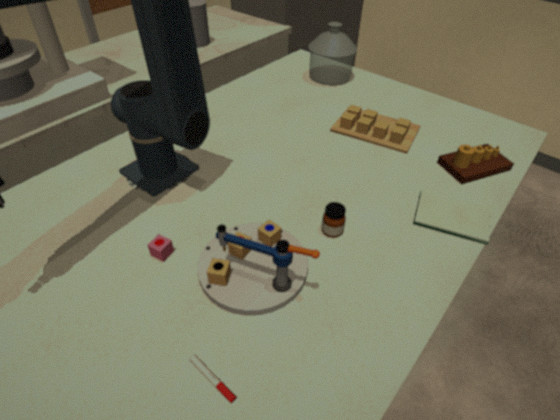

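View pics/t0.png

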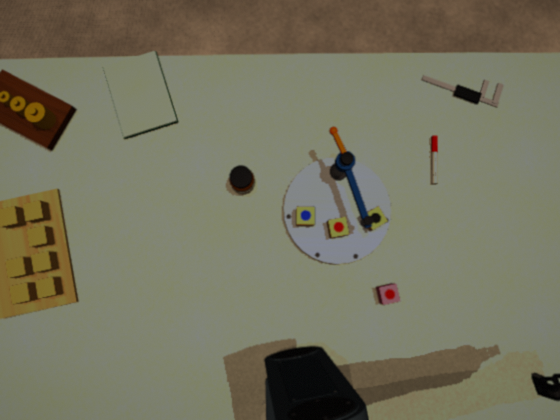

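Top view: the pine cube with the red spot is at (339,227), the blue spot at (306,215), and the black spot at (375,218) partly under the gauge at (370,220). The post hub is at (345,160) and the lever ball at (334,131). The pink cube with a red spot at (389,294) is the look-alike, since it isn't pine and isn't on the bed. I'll measure next and confirm with a crop.

```bash
cat > m.py <<'E'
from h import *
def blobs(im,lo,hi,box,mn=15):
    h=cv2.cvtColor(im,cv2.COLOR_RGB2HSV); m=cv2.inRange(h,np.array(lo),np.array(hi))
    x0,y0,x1,y1=box; k=np.zeros_like(m);k[y0:y1,x0:x1]=m[y0:y1,x0:x1]
    n,l,s,c=cv2.connectedComponentsWithStats(k)
    return [(c[i],s[i,4],s[i,:4]) for i in range(1,n) if s[i,4]>=mn],k
E
python3 - <<'E'
from m import *
im=cv2.cvtColor(cv2.imread('pics/t0.png'),cv2.COLOR_BGR2RGB)
B=(270,110,410,310)
for nm,lo,hi,z in [('red',(0,170,80),(6,255,255),70),('red2',(174,170,80),(180,255,255),70),('orange',(7,180,80),(16,255,255),164),('blue',(100,120,30),(125,255,255),135)]:
    for c,a,s in blobs(im,lo,hi,B,8)[0]: print(nm,c.round(1),a,s,ray('top',c,z).round(1))
# bed ellipse
h=cv2.cvtColor(im,cv2.COLOR_RGB2HSV)
print('hsv bed',h[240,310],h[190,310],'bench',h[300,310],'lever',h[140,338],'spot',h[227,339],'arm',h[190,357])
cr=im[110:310,270:410]; cv2.imwrite('pics/c0.png',cv2.resize(cr,None,fx=3,fy=3,interpolation=cv2.INTER_CUBIC)[:,:,::-1])
E
```

```text
red [338.2 226.6] 60 [334 223   9   9] [466.2 -92.   70. ]
red [389.7 293.9] 63 [385 290  10   9] [ 299.4 -212.3   70. ]
orange [337.2 139.1] 138 [330 127  16  26] [660.5 -83.4 164. ]
orange [339.6 225.3] 18 [334 222  10  10] [460.7 -82.  164. ]
blue [352.6 184.9] 424 [336 154  32  65] [ 558.1 -120.1  135. ]
blue [305.1 214.9] 69 [301 211   9   9] [489.1  -6.7 135. ]
blue [367.3 225.8] 12 [365 225   6   3] [ 461.1 -150.8  135. ]
hsv bed [113  28 147] [ 83   8 134] bench [ 36  38 134] lever [ 16 255 134] spot [  1 249 136] arm [107 203  73]
```

View pics/c0.png

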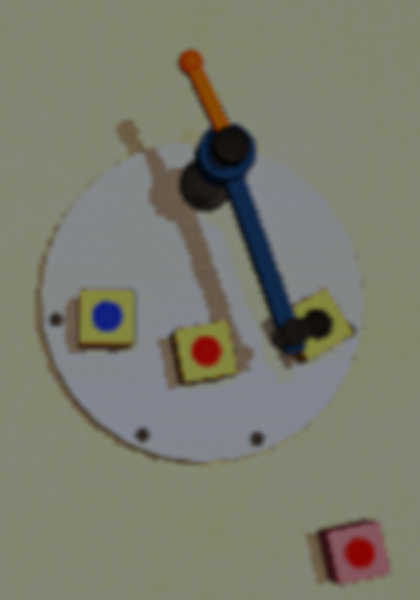

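```bash
python3 - <<'E'
from m import *
p=lambda c,z:ray('top',(270+c[0]/3-.33,110+c[1]/3-.33),z)
post=p((231,146),172);ball=p((190,62),164);bed=p((200,303),25);g=p((290,331),163);red=ray('top',(338.4,226.4),70);blk=p((317,324),70);blu=ray('top',(305.1,214.9),70)
for n,v in dict(post=post,ball=ball,bed=bed,g=g,red=red,blk=blk,blu=blu).items():
    d=v-post;print(n,v.round(1),np.hypot(*d[:2]).round(1),np.degrees(np.arctan2(d[1],d[0])).round(1))
# scene check of post hub and ball, etc.
print(proj('scene',[post,ball,g,red,blk,blu]).round(1))
im=cv2.cvtColor(cv2.imread('pics/s0.png'),cv2.COLOR_BGR2RGB)
for nm,lo,hi in [('or',(7,180,80),(16,255,255)),('blue',(100,120,30),(125,255,255))]:
    for c,a,s in blobs(im,lo,hi,(190,200,340,320),8)[0]: print(nm,c.round(1),a,s)
cv2.imwrite('pics/c1.png',cv2.resize(im[200:320,190:350],None,fx=5,fy=5,interpolation=cv2.INTER_CUBIC)[:,:,::-1])
E
```

```text
post [ 612.9 -102.3  172. ] 0.0 0.0
ball [681.5 -74.4 164. ] 74.1 22.1
bed [511.5 -94.9  25. ] 101.6 175.8
g [ 471.7 -143.3  163. ] 147.0 -163.8
red [466.7 -92.5  70. ] 146.5 176.2
blk [ 486.7 -185.    70. ] 150.8 -146.8
blu [496.8 -11.   70. ] 147.7 141.8
[[281.4 242.9]
 [314.5 253.6]
 [222.2 225.7]
 [238.8 239.4]
 [217.5 265.6]
 [269.  227.3]]
or [334.9 221.9] 22 [331 221   9   3]
or [302.8 250.9] 153 [288 245  31  12]
blue [269.2 227.1] 31 [266 225   7   5]
blue [261.2 249.3] 488 [224 234  67  33]
```

View pics/c1.png

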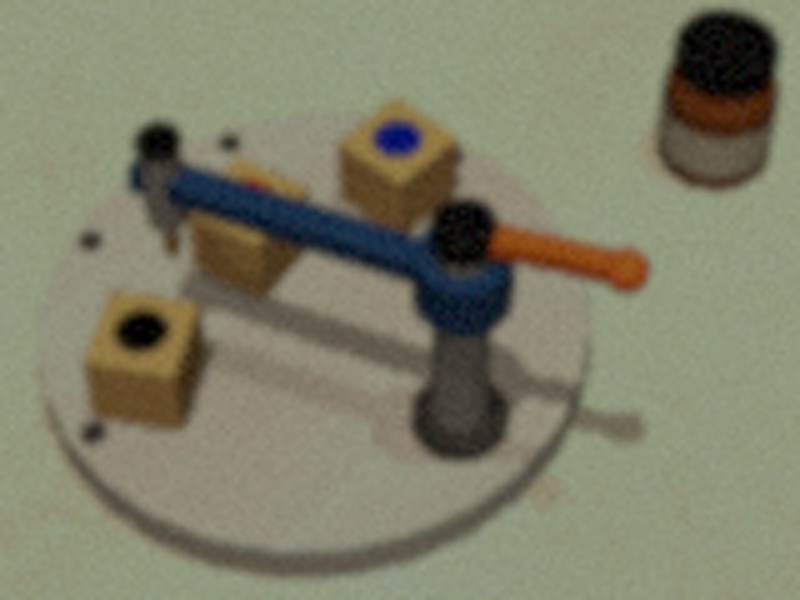

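Scene crop: black-spot cube is at about (218,266), blue at (269,227). The pine cube with the red spot is half hidden behind the arm at (240,240), gauge top at (222,226), lever ball at (316,254). Both views agree, so the target is the middle cube on the bed. The lever currently sits around 0.44 rad.

I'll push the arm toward +y by about 20°, starting from its -y side. First I shut the gripper, square up the yaw and travel over.

Request:
send_rows:
  steps:
    - {"dr":[0,0,0.015],"linear":[0.25,-0.115,0],"claw":0}
    - {"dr":[0,0,0.03],"linear":[0.5,-0.23,0],"claw":0}
    - {"dr":[0,0,0.045],"linear":[0.75,-0.345,0],"claw":0}
    - {"dr":[0,0,0.0453],"linear":[0.99,-0.46,0],"claw":0}
    - {"dr":[0,0,0.0453],"linear":[0.99,-0.46,0],"claw":0}
    - {"dr":[0,0,0.0453],"linear":[0.99,-0.46,0],"claw":0}

```text
clock: 0.7
ee_pos: [270.9, -394.8, 230.1]
eef_rot: [-3.139, -0.004, 0.002]
force: [-0.1, -0.3, -0.6]
opening: 0.001
```

Request:
send_rows:
  steps:
    - {"dr":[0,0,0],"linear":[0.21,-0.18,0],"claw":0}
    - {"dr":[0,0,0],"linear":[0.42,-0.36,0],"claw":0}
    - {"dr":[0,0,0],"linear":[0.63,-0.54,0],"claw":0}
    - {"dr":[0,0,0],"linear":[0.83,-0.71,0],"claw":0}
    - {"dr":[0,0,0],"linear":[0.83,-0.71,0],"claw":0}

```text
clock: 1.2
ee_pos: [397.0, -286.4, 229.6]
eef_rot: [-3.138, -0.01, 0.001]
force: [-0.2, -1.3, -0.4]
opening: 0.002
```

Request:
send_rows:
  steps:
    - {"dr":[0,0,0],"linear":[0.21,-0.18,0],"claw":0}
    - {"dr":[0,0,0],"linear":[0.42,-0.36,0],"claw":0}
    - {"dr":[0,0,0],"linear":[0.63,-0.54,0],"claw":0}
    - {"dr":[0,0,0],"linear":[0.83,-0.69,0],"claw":0}
    - {"dr":[0,0,0],"linear":[0.83,-0.69,0],"claw":0}
    - {"dr":[0,0,0],"linear":[0.83,-0.69,0],"claw":0}

```text
clock: 1.8
ee_pos: [520.3, -183.5, 229.2]
eef_rot: [-3.138, -0.009, 0.004]
force: [-1.6, -0.1, -0.1]
opening: 0.004
```

Request:
send_rows:
  steps:
    - {"dr":[0,0,0],"linear":[0,0,0.2],"claw":0}
    - {"dr":[0,0,0],"linear":[0,0,0.4],"claw":0}
    - {"dr":[0,0,0],"linear":[0,0,0.55],"claw":0}
    - {"dr":[0,0,0],"linear":[0,0,0.68],"claw":0}
    - {"dr":[0,0,0],"linear":[0,0,0.68],"claw":0}
    - {"dr":[0,0,0],"linear":[0,0,0.68],"claw":0}

```text
clock: 2.4
ee_pos: [518.9, -184.6, 127.3]
eef_rot: [-3.139, -0.005, 0.005]
force: [-0.3, 0.1, 1.0]
opening: -0.002
```

```bash
python3 - <<'E'
from m import *
a=snap('scene');b=snap('top')
o=np.hstack([cv2.resize(a[195:315,190:320],(390,360),interpolation=cv2.INTER_CUBIC),cv2.resize(b[120:240,280:410],(390,360),interpolation=cv2.INTER_CUBIC)])
cv2.imwrite('pics/c2.png',o[:,:,::-1])
E
```

```text
(no output)
```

View pics/c2.png

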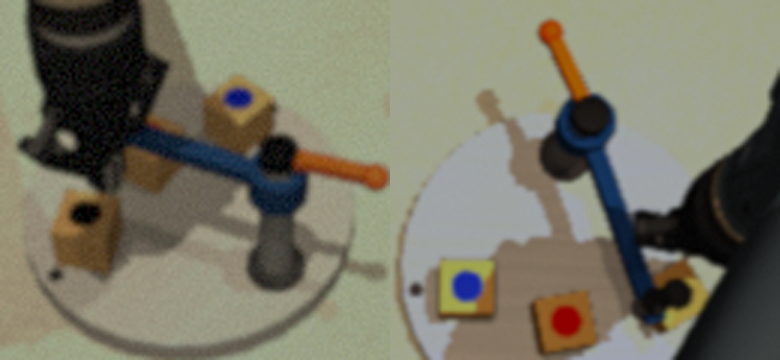

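The fingertip is beside the arm on its -y side, clear of the black-spot cube, and the top view still shows the whole arm. I'll push most of the way, then measure.

Request:
send_rows:
  steps:
    - {"dr":[0,0,0],"linear":[0,-0.04,0.02],"claw":0}
    - {"dr":[0,0,0],"linear":[0,-0.08,0.02],"claw":0}
    - {"dr":[0,0,0],"linear":[0,-0.12,0.02],"claw":0}
    - {"dr":[0,0,0],"linear":[0,-0.16,0.02],"claw":0}
    - {"dr":[0,0,0],"linear":[0,-0.19,0.02],"claw":0}
    - {"dr":[0,0,0],"linear":[0,-0.22,0.02],"claw":0}
    - {"dr":[0,0,0],"linear":[0,-0.25,0.02],"claw":0}
    - {"dr":[0,0,0],"linear":[0,-0.28,0.02],"claw":0}
    - {"dr":[0,0,0],"linear":[0,-0.31,0.02],"claw":0}
    - {"dr":[0,0,0],"linear":[0,-0.34,0.02],"claw":0}
    - {"dr":[0,0,0],"linear":[0,-0.36,0.02],"claw":0}
    - {"dr":[0,0,0],"linear":[0,-0.36,0.02],"claw":0}
    - {"dr":[0,0,0],"linear":[0,-0.36,0.02],"claw":0}

```text
clock: 3.8
ee_pos: [520.7, -129.7, 126.2]
eef_rot: [-3.138, -0.007, -0.002]
force: [0.7, 0.2, -0.0]
opening: -0.001
```

```bash
cat > a.py <<'E'
from m import *
import sys
def ang(b):
    _,k=blobs(b,(100,140,30),(125,255,255),(310,150,400,240)); 
    v,u=np.nonzero(k); P=np.array([ray('top',(x,y),143) for x,y in zip(u,v)])[:,:2]
    r=np.hypot(*(P-[613,-102]).T); P=P[(r>35)&(r<135)]
    vx,vy,x0,y0=cv2.fitLine(P.astype(np.float32),cv2.DIST_HUBER,0,.01,.01).ravel()
    if vx>0: vx,vy=-vx,-vy
    return np.degrees(np.arctan2(vy,vx))%360, y0+(613-x0)*vy/vx, len(P)
if __name__=='__main__':
    print('before',ang(cv2.imread('pics/t0.png')[:,:,::-1].copy()))
    b=snap('top'); print('now',ang(b)); 
    for c,n,s in blobs(b,(0,170,60),(6,255,255),(310,200,370,250),8)[0]: print('red',c,ray('top',c,70))
    print(sensors.sense()['ee_pos'])
    a=snap('scene')
    o=np.hstack([cv2.resize(a[195:315,190:320],(390,360),interpolation=cv2.INTER_CUBIC),cv2.resize(b[120:240,280:410],(390,360),interpolation=cv2.INTER_CUBIC)])
    cv2.imwrite('pics/'+sys.argv[1],o[:,:,::-1])
E
python3 a.py c3.png
```

```text
before (np.float32(197.47893), np.float32(-102.065704), 234)
now (np.float32(182.59035), np.float32(-101.51078), 156)
red [338.53333333 226.54666667] [466.36562226 -92.81267837  70.        ]
[ 520.82238353 -129.86068584  126.23595672]
```

Request:
send_rows:
  steps:
    - {"dr":[0,0,0],"linear":[0,-0.02,0],"claw":0}
    - {"dr":[0,0,0],"linear":[0,-0.035,0],"claw":0}
    - {"dr":[0,0,0],"linear":[0,-0.05,0],"claw":0}
    - {"dr":[0,0,0],"linear":[0,-0.06,0],"claw":0}
    - {"dr":[0,0,0],"linear":[0,-0.06,0],"claw":0}
    - {"dr":[0,0,0],"linear":[0,-0.06,0],"claw":0}

```text
clock: 4.5
ee_pos: [520.8, -120.8, 126.2]
eef_rot: [-3.138, -0.007, -0.002]
force: [-1.3, -2.3, -0.0]
opening: -0.001
```

```bash
python3 a.py c4.png
```

```text
before (np.float32(197.47893), np.float32(-102.065704), 234)
now (np.float32(178.00629), np.float32(-100.53538), 148)
red [336.57142857 226.30952381] [467.04372913 -87.98203172  70.        ]
[ 520.79190482 -120.78181714  126.24527366]
```

View pics/c4.png

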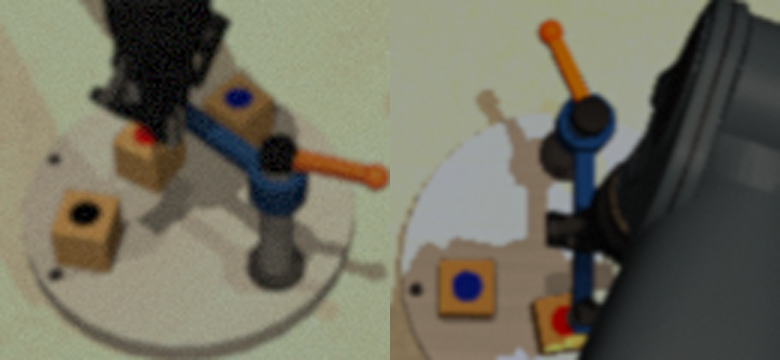

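```bash
python3 - <<'E'
from m import *
for z in (25,126,145,180): print(z,ray('top',(333.5,196.7),z).round(0),ray('top',(343,219.5+5),z).round(0))
print(proj('top',[[521,-121,126],[521,-106,126],[521,-106,180],[510,-106,126],[532,-106,126]]))
print(sensors.sense()['force'])
b=snap('top');cv2.imwrite('pics/c5.png',cv2.resize(b[150:240,310:370],None,fx=8,fy=8,interpolation=cv2.INTER_CUBIC)[:600,:,::-1])
E
```

```text
25 [548. -89.  25.] [ 475. -111.   25.]
126 [532. -75. 126.] [466. -96. 126.]
145 [529. -73. 145.] [464. -93. 145.]
180 [524. -68. 180.] [461. -87. 180.]
[[352.94601695 201.06380772]
 [346.60950683 201.17359146]
 [350.37508819 197.61252764]
 [346.77839806 205.79811299]
 [346.44060402 196.56004225]]
[-1.97047132 -2.07383666 -0.34827796]
```

View pics/c5.png

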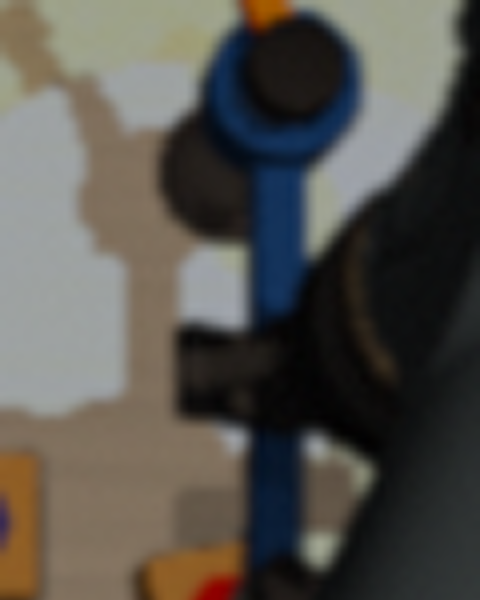

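The dark piece crossing the arm at about (339,197) is the gripper's wide knuckle, well above the bar; the finger itself is behind it. The arm reads about 178° and needs about 176.4°. I'll push 2 mm more, back off, lift out and measure unobstructed.

Request:
send_rows:
  steps:
    - {"dr":[0,0,0],"linear":[0,-0.01,0],"claw":0}
    - {"dr":[0,0,0],"linear":[0,-0.014,0],"claw":0}
    - {"dr":[0,0,0],"linear":[0,-0.014,0],"claw":0}
    - {"dr":[0,0,0],"linear":[0,0.02,0],"claw":0}
    - {"dr":[0,0,0],"linear":[0,0.08,0],"claw":0}
    - {"dr":[0,0,0],"linear":[0,0.2,0],"claw":0}
    - {"dr":[0,0,0],"linear":[0,0.4,0],"claw":0}
    - {"dr":[0,0,0],"linear":[0,0.6,0],"claw":0}
    - {"dr":[0,0,0],"linear":[0,0.9,0],"claw":0}
    - {"dr":[0,0,0],"linear":[0,0.9,-0.3],"claw":0}
    - {"dr":[0,0,0],"linear":[0,0.9,-0.6],"claw":0}
    - {"dr":[0,0,0],"linear":[0,0.9,-0.7],"claw":0}

```text
clock: 5.85
ee_pos: [523.2, -258.3, 236.6]
eef_rot: [3.141, 0.005, 0.015]
force: [0.8, 0.2, 1.0]
opening: -0.001
```

```bash
python3 a.py c6.png
```

```text
before (np.float32(197.47893), np.float32(-102.065704), 234)
now (np.float32(175.80685), np.float32(-101.97016), 228)
red [336.23529412 226.55882353] [466.44258738 -87.13057881  70.        ]
[ 523.80134305 -258.4510668   237.80934659]
```

View pics/c6.png

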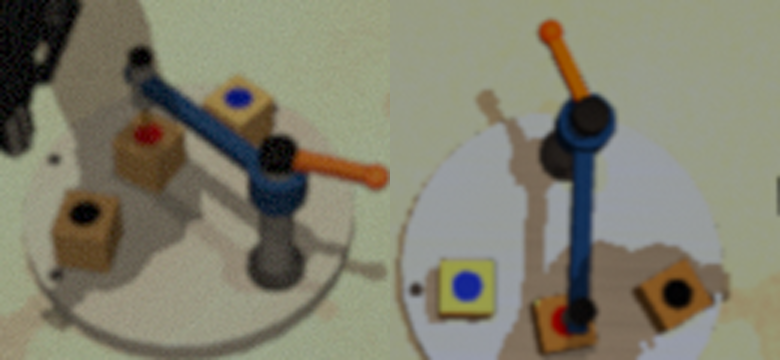

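```bash
python3 - <<'E'
from m import *
g=ray('top',(343.6,223.3),163);print(g, np.degrees(np.arctan2(g[1]+102.3,g[0]-613))%360)
for t in (174,175.8,177):
    r=np.radians(t);P=np.array([613+150*np.cos(r),-102.2+150*np.sin(r)])
    q=proj('scene',[[*P,80],[*P,163],[466.5,-92.7,70]]); print(t,P.round(1),((q-[190,195])*3).round(1).tolist())
a=snap('scene');cv2.imwrite('pics/c7.png',cv2.resize(a[205:265,215:275],None,fx=9,fy=9,interpolation=cv2.INTER_CUBIC)[:,:,::-1])
for c,n,s in blobs(a,(0,150,50),(8,255,255),(225,230,255,255),5)[0]+blobs(a,(172,150,50),(180,255,255),(225,230,255,255),5)[0]: print(c,n,s,ray('scene',c,70))
E
```

```text
[465.19993359 -91.35599718 163.        ] 175.76520529712155
174 [463.8 -86.5] [[148.2, 119.5], [141.7, 48.0], [146.0, 133.2]]
175.8 [463.4 -91.2] [[143.9, 122.4], [137.1, 50.9], [146.0, 133.2]]
177 [463.2 -94.3] [[141.1, 124.4], [134.1, 52.9], [146.0, 133.2]]
[238.88636364 239.31818182] 44 [235 236   9   8] [466.71665446 -92.17561361  70.        ]
```

View pics/c7.png

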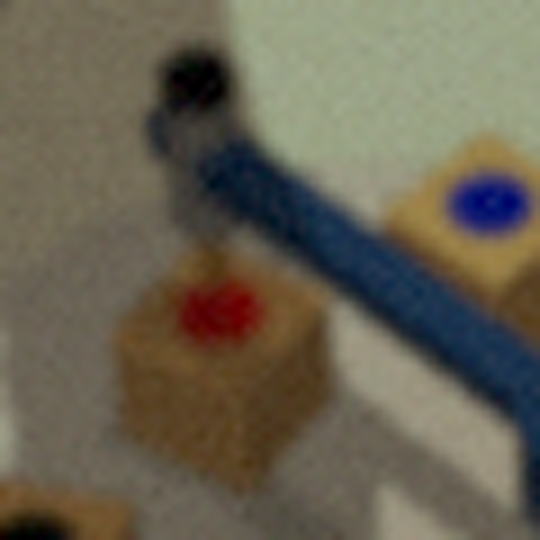

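The probe is at about (239,236) in the scene view and the spot at (239,239). The arm reads 175.8° in the top view (about 174.8° in the scene view) and the spot 176.3°, so the tip is 1–4 mm from the centre of a 13 mm radius spot. That's good enough.

Next is the lever: travel high to its +y side.

Request:
send_rows:
  steps:
    - {"dr":[0,0,0],"linear":[0.12,-0.18,0],"claw":0}
    - {"dr":[0,0,0],"linear":[0.24,-0.36,0],"claw":0}
    - {"dr":[0,0,0],"linear":[0.36,-0.54,0],"claw":0}
    - {"dr":[0,0,0],"linear":[0.46,-0.73,0],"claw":0}
    - {"dr":[0,0,0],"linear":[0.46,-0.73,0],"claw":0}

```text
clock: 6.5
ee_pos: [591.4, -143.2, 229.5]
eef_rot: [-3.136, -0.015, -0.002]
force: [-0.1, 0.1, -0.7]
opening: -0.001
```

Request:
send_rows:
  steps:
    - {"dr":[0,0,0],"linear":[0.12,-0.18,0],"claw":0}
    - {"dr":[0,0,0],"linear":[0.24,-0.36,0],"claw":0}
    - {"dr":[0,0,0],"linear":[0.36,-0.54,0],"claw":0}
    - {"dr":[0,0,0],"linear":[0.46,-0.75,0],"claw":0}
    - {"dr":[0,0,0],"linear":[0.46,-0.75,0],"claw":0}
    - {"dr":[0,0,0],"linear":[0.46,-0.75,0],"claw":0}

```text
clock: 7.1
ee_pos: [658.6, -29.9, 227.9]
eef_rot: [-3.136, -0.017, 0.004]
force: [0.2, -1.2, -0.2]
opening: -0.0
```

Request:
send_rows:
  steps:
    - {"dr":[0,0,0],"linear":[0.04,0,0.15],"claw":0}
    - {"dr":[0,0,0],"linear":[0.04,0,0.3],"claw":0}
    - {"dr":[0,0,0],"linear":[0.04,0,0.4],"claw":0}
    - {"dr":[0,0,0],"linear":[0.04,0,0.47],"claw":0}
    - {"dr":[0,0,0],"linear":[0.04,0,0.47],"claw":0}
    - {"dr":[0,0,0],"linear":[0.04,0,0.47],"claw":0}

```text
clock: 7.7
ee_pos: [664.2, -30.3, 157.6]
eef_rot: [-3.136, -0.015, 0.004]
force: [-0.6, 0.2, -1.4]
opening: 0.001
```

Request:
send_rows:
  steps:
    - {"dr":[0,0,0],"linear":[0,0.05,0],"claw":0}
    - {"dr":[0,0,0],"linear":[0,0.1,0],"claw":0}
    - {"dr":[0,0,0],"linear":[0,0.14,0],"claw":0}
    - {"dr":[0,0,0],"linear":[0,0.18,0],"claw":0}
    - {"dr":[0,0,0],"linear":[0,0.22,0],"claw":0}
    - {"dr":[0,0,0],"linear":[0,0.26,0],"claw":0}
    - {"dr":[0,0,0],"linear":[0,0.3,0],"claw":0}
    - {"dr":[0,0,0],"linear":[0,0.34,0],"claw":0}
    - {"dr":[0,0,0],"linear":[0.01,0.38,0],"claw":0}
    - {"dr":[0,0,0],"linear":[0.02,0.42,0],"claw":0}
    - {"dr":[0,0,0],"linear":[0.02,0.46,0],"claw":0}
    - {"dr":[0,0,0],"linear":[0.02,0.49,0],"claw":0}
    - {"dr":[0,0,0],"linear":[0.02,0.52,0],"claw":0}
    - {"dr":[0,0,0],"linear":[0.02,0.54,0],"claw":0}
    - {"dr":[0,0,0],"linear":[0.02,0.54,0],"claw":0}

```text
clock: 9.2
ee_pos: [668.1, -112.2, 157.1]
eef_rot: [-3.137, -0.014, 0.004]
force: [0.0, -0.0, -0.0]
opening: 0.004
```

```bash
cat > l.py <<'E'
from m import *
b=snap('top')
h=blobs(b,(7,180,60),(18,255,255),(320,110,400,185),8)
for c,n,s in h[0]:
    P=ray('top',c,168); print('lever',c.round(1),n,np.degrees(np.arctan2(P[1]+102.3,P[0]-613)).round(1))
from a import ang; print('arm',ang(b)); print(sensors.sense()['ee_pos'],sensors.sense()['force'])
cv2.imwrite('pics/l.png',cv2.resize(b[100:250,280:420],None,fx=4,fy=4,interpolation=cv2.INTER_CUBIC)[:,:,::-1])
E
python3 l.py
```

```text
Traceback (most recent call last):
  File "l.py", line 6, in <module>
    from a import ang; print('arm',ang(b)); print(sensors.sense()['ee_pos'],sensors.sense()['force'])
                                   ~~~^^^
  File "a.py", line 5, in ang
    v,u=np.nonzero(k); P=np.array([ray('top',(x,y),143) for x,y in zip(u,v)])[:,:2]
                         ~~~~~~~~~~~~~~~~~~~~~~~~~~~~~~~~~~~~~~~~~~~~~~~~~~~~^^^^^^
IndexError: too many indices for array: array is 1-dimensional, but 2 were indexed
```

Request:
send_rows:
  steps:
    - {"dr":[0,0,0],"linear":[0,0.014,0],"claw":0}
    - {"dr":[0,0,0],"linear":[0,0.028,0],"claw":0}
    - {"dr":[0,0,0],"linear":[0,0.028,0],"claw":0}

```text
clock: 9.55
ee_pos: [668.2, -116.6, 157.3]
eef_rot: [-3.138, -0.014, 0.003]
force: [0.3, 1.1, 0.1]
opening: -0.0
```

Request:
send_rows:
  steps:
    - {"dr":[0,0,0],"linear":[0,0.014,0],"claw":0}
    - {"dr":[0,0,0],"linear":[0,0.02,0],"claw":0}
    - {"dr":[0,0,0],"linear":[0,0.02,0],"claw":0}

```text
clock: 9.85
ee_pos: [668.4, -118.9, 157.3]
eef_rot: [-3.136, -0.015, 0.002]
force: [0.4, 4.4, -0.1]
opening: 0.001
```

```bash
python3 - <<'E'
from m import *
a=snap('scene');cv2.imwrite('pics/c8.png',cv2.resize(a[200:300,210:340],None,fx=5,fy=5,interpolation=cv2.INTER_CUBIC)[:,:,::-1])
r=np.radians(-38.6);print((proj('scene',[[613+72*np.cos(r),-102.3+72*np.sin(r),164]])-[210,200])*5)
E
```

```text
[[392.95728324 357.82064931]]
```

View pics/c8.png

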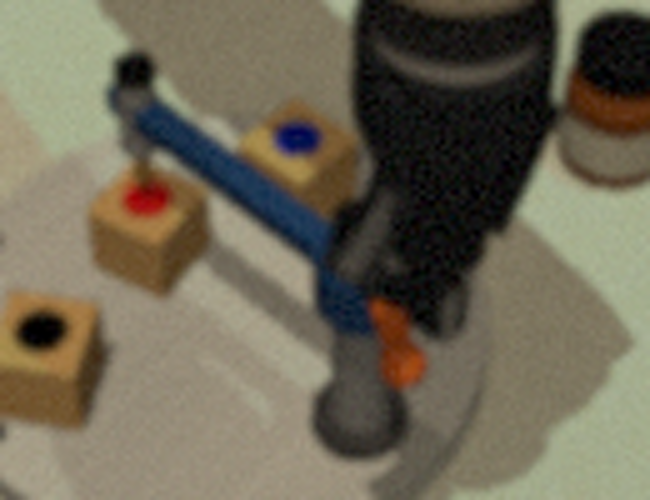

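The probe is still over the red spot. The ball is at about (403,363) in the crop against (393,358) predicted at the stop, so it's close but maybe not all the way. I'll keep pressing gently until the force climbs.

Request:
send_rows:
  steps:
    - {"dr":[0,0,0],"linear":[0,0.014,0],"claw":0}
    - {"dr":[0,0,0],"linear":[0,0.02,0],"claw":0}
    - {"dr":[0,0,0],"linear":[0,0.02,0],"claw":0}

```text
clock: 10.2
ee_pos: [668.4, -119.5, 157.3]
eef_rot: [-3.132, -0.017, 0.002]
force: [0.8, 8.2, -0.3]
opening: -0.0
```

Request:
send_rows:
  steps:
    - {"dr":[0,0,0],"linear":[0,0.014,0],"claw":0}
    - {"dr":[0,0,0],"linear":[0,0.02,0],"claw":0}
    - {"dr":[0,0,0],"linear":[0,0.02,0],"claw":0}

```text
clock: 10.5
ee_pos: [668.6, -119.6, 157.3]
eef_rot: [-3.127, -0.019, 0.002]
force: [-0.2, 8.7, 0.8]
opening: -0.007
```

Request:
send_rows:
  steps:
    - {"dr":[0,0,0],"linear":[0,0.02,0],"claw":0}
    - {"dr":[0,0,0],"linear":[0,0.04,0],"claw":0}
    - {"dr":[0,0,0],"linear":[0,0.05,0],"claw":0}
    - {"dr":[0,0,0],"linear":[0,0.05,0],"claw":0}

```text
clock: 10.9
ee_pos: [669.1, -120.6, 157.3]
eef_rot: [-3.114, -0.025, 0.0]
force: [0.3, 15.1, 1.1]
opening: -0.0
```

The force rose to 15 N with almost no travel, so the lever is at its stop. I'll back off and check.

Request:
send_rows:
  steps:
    - {"dr":[0,0,0],"linear":[0,-0.05,0],"claw":0}
    - {"dr":[0,0,0],"linear":[0,-0.15,0],"claw":0}
    - {"dr":[0,0,0],"linear":[0,-0.3,0],"claw":0}
    - {"dr":[0,0,0],"linear":[0,-0.5,0],"claw":0}
    - {"dr":[0,0,0],"linear":[0,-0.6,0],"claw":0}
    - {"dr":[0,0,0],"linear":[0,-0.6,-0.3],"claw":0}
    - {"dr":[0,0,0],"linear":[0,-0.7,-0.6],"claw":0}
    - {"dr":[0,0,0],"linear":[0,-1,-0.6],"claw":0}
    - {"dr":[0,0,0],"linear":[0,-1,-0.6],"claw":0}

```text
clock: 11.8
ee_pos: [667.8, 31.0, 254.9]
eef_rot: [-3.114, -0.032, -0.009]
force: [-0.1, -0.1, -0.1]
opening: 0.0
```

Request:
send_rows:
  steps:
    - {"dr":[0,0,0],"linear":[-0.2,-0.3,0],"claw":0}
    - {"dr":[0,0,0],"linear":[-0.4,-0.6,0],"claw":0}
    - {"dr":[0,0,0],"linear":[-0.6,-0.8,0],"claw":0}
    - {"dr":[0,0,0],"linear":[-0.6,-0.9,0],"claw":0}
    - {"dr":[0,0,0],"linear":[-0.6,-0.9,0],"claw":0}

```text
clock: 12.3
ee_pos: [577.0, 130.1, 258.3]
eef_rot: [-3.083, -0.123, -0.006]
force: [0.6, -0.4, -0.8]
opening: 0.002
```

```bash
python3 l.py; python3 - <<'E'
from m import *
b=cv2.imread('pics/l.png'); a=snap('scene')[200:300,190:340,::-1]
a=cv2.resize(a,None,fx=3,fy=3,interpolation=cv2.INTER_CUBIC); b=cv2.resize(b,(350,375)); 
o=np.zeros((375,800,3),np.uint8);o[:300,:450]=a;o[:,450:]=b;cv2.imwrite('pics/c9.png',o)
E
```

```text
lever [358.8 141.3] 123 -36.7
arm (np.float32(176.07452), np.float32(-101.77621), 227)
[577.935394   129.10780186 258.16651407] [-0.38628091 -0.55783686 -0.24275021]
```

View pics/c9.png

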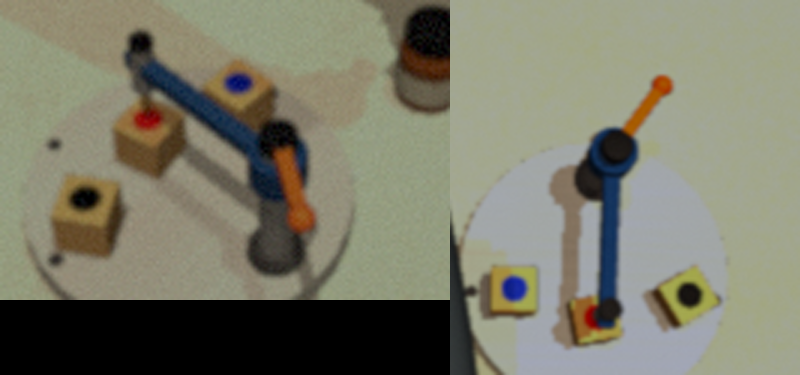

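```bash
python3 -c "
from bench import finish_job
print(finish_job())"
```

```text
the job is handed in; nothing more can be done
None
```

I pushed the blue gauge arm round until its probe hung over the red spot on the middle pine cube. I then pushed the orange lever clockwise to its stop, backed the gripper clear and handed the job in at about 12.5 s.

**Probe:** In the last top view the arm is at 176.1° and the spot at about 176.3°. The scene view also shows the probe over the spot. An earlier scene-view reading put the arm about 1° off from the top view, so the tip may be up to 4 mm from the spot's centre. The spot's radius is 13 mm.

**Lever:** It points to about -37°, against the -38.6° I predicted for the stop; that is within my error on the stand's direction. The force climbed to 15 N with almost no further travel, which is my main evidence that it is at the stop.

**Other things:** In the last pictures the three specimens looked unmoved. The gripper stayed well away from the jar and the marker pen, but I did not re-measure either. The robot was touching nothing at the end.

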